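# Try an engineer's square in the corner of a pump housing

## Robot

A 6-joint arm with a two-finger parallel gripper is mounted at the origin on the work surface. World frame = base frame: x ahead of the robot, y to its left, z up, the work surface at z = 0. Lengths are in m, angles in rad, forces in N, time in s.
With the tool pointing down it reaches from about 0.25 to 0.725 m from the base axis. Payload 4 kg.
Tool frame: the origin (TCP) lies midway between the tips of the shut fingers; the grasp point (between the pads) lies 19 mm behind it (bot.grasp_offset is the distance from the TCP to the grasp point, in m); z points along the fingers, y is the direction in which the jaws open and shut (so a half turn about z gives the same grasp; the last joint's range is limited). The gripper opens to 85 mm and grips with 20 to 120 N. Pads are 22 mm wide; open, the fingers measure 114 mm over their backs; the gripper's body (76 mm by 85 mm) begins 54 mm behind the grasp point. The pads swing forward as they close: fully open they stand 13 mm farther back than shut.
Start: joints at [1.241, 0.241, 0.005, 1.335, 0, 1.571], TCP at [0.162, 0.473, 0.231] pointing down, gripper open.
Joint ranges: [-2.72, 2.72], [-1.05, 1.87], [-1.09, 1.28], [-1.99, 2.15], [-1.42, 1.44], [-3.14, 3.14]. Speed limits (rad/s): [2.79, 2.79, 3.14, 3.14, 3.14, 3.14].

## Interface

Orientations are given as a unit quaternion [x, y, z, w].
In Python, from workcell import sensors, optics, bot gives the robot as it stands.
- The arm moves only by the tool apply_moves, never from a script. Its argument "plan" is one flat list of numbers, 6 for each row, row after row: the shift along the tool's x, y, z in m, then the turn, a rotation vector about the tool's x, y, z in rad. In form: [tx, ty, tz, ax, ay, az, tx, ty, tz, ax, ay, az, ...]. A call has 1 to 12 rows; each row is the pose to reach, as a shift and turn from the pose commanded when the call began, along the tool's axes at that moment; what a row does not reach only later rows make up. A row lasts 1/12 s, in which the tool goes at most 41.7 mm and 7.16 degrees, less where a joint would pass 70% of its speed; a pose out of reach is approached as far as the arm can. A call with a gripper value outside its range is refused whole. "grip" is the finger opening in m, from 0 to 0.0854, set as the call begins (left out, the last holds). The fingers move at their own pace and stop on an object; the grip force is fixed at half the most. Time passes only in rows, so rows that repeat a pose let the fingers close. It gives the time, the measured TCP pose, the force and the opening at its end, in the units of the state.
- sensors.get_obs(): the state, without advancing time (a new reading comes with each control period).
- optics.camera(name): name is "scene" or "top"; returns a dict with "pixels" (480x640x3 uint8, red, green, blue), "fx", "fy", "cx", "cy" (pixels), "pose" (4x4, takes a point from camera to world coordinates). Camera axes: x right, y up, looking along -z (the intrinsics and any distortion apply to the point x, -y, -z); pixel columns grow to the right and rows downward; lengths in m; the calibration is good to about 2 mm. A picture is of the moment at which its call begins. There is no depth.
- bot.job_done(): hands the job in, once; it reports no verdict.
The state is a dict: "clock": time; "joint_pos": joint angles; "joint_vel": joint speeds; "tau": joint torques, N m; "eef_pos": TCP position; "tool_rot": TCP orientation; "ft_force": force on the tool from outside, world axes, zero at the start; "ft_torque": the same for the moment, N m; "grip_width": finger opening in m.
Only numpy, scipy, OpenCV 4.12 (cv2) and the standard library are available. Lean on these libraries where they do the work, as an engineer would, in place of code of your own. Each camera call takes 0.05 s, during which the arm holds its last target.

## Task

Check the pump housing for squareness: first take the loose cover off the bore in its deck and set it down flat in the shallow tray, let go, and without dropping anything pick up the engineer's square. Stand the square on the bare deck with its blade towards the upright flange and press it into the corner, square to the flange, so that the stock sits flat on the deck and the blade's edge touches the flange all the way up. Finish while still gripping it and pushing it into the corner (do not let go), and leave everything else on the bench alone.

Things in the scene. Friction and masses are not known exactly. Their poses are not given: they have to be found in the camera images.
- cap_knob (a point): Loose bore cover, about 0.14 kg: aluminium disc 76 mm across, 8 mm thick, on the deck; black round knob on top, 26 mm across, 32 mm tall; spigot below, 46 mm across, 10 mm deep, loose in the bore. Point: on the axis, half-way up the knob, 16 mm over the disc's top, 34 mm over the spigot's foot; z up. Close the fingers along the deck's x, so that a wide gripper clears the flange.
- deck: Flat level steel deck on the pump housing (fixed): 100 mm (x) by 180 mm (y), top 50 mm above the bench. Origin: centre of the top face, on the axis of its bore (50 mm across, 14 mm deep); z up. +y points to the upright flange, whose inner face is 76 mm from the origin.
- flange: Fixed upright aluminium flange on the deck's +y end: 100 mm wide (x), 95 mm high, 14 mm thick. Origin: bottom middle of its inner face, in the corner with the deck's top. +y points from the deck straight into the flange, z up along its face. Rigid, as is the deck.
- tray: Shallow square aluminium tray, fixed to the bench, 130 x 130 mm outside, 18 mm high, walls and floor 4 to 5 mm thick, empty. Origin: centre of its underside, at bench height; z up.
- square_grip (a point): Engineer's square, about 0.3 kg, upright. Stock: steel bar 140 mm long (y), 20 wide (x), 30 tall. Blade: steel strip 5 mm thick (x), 20 wide (y), rising at the stock's +y end to 90 mm over its underside, outer edge flush with the stock's end. Point: centre of the stock, 15 mm up, 70 mm from the blade's outer edge; grip here across the 20 mm. Underside and blade's outer edge are its working faces.
- square_heel (a point): Outer corner of the square: underside of the stock at its blade end, mid-width. Axes as square_grip.
- square_blade_top (a point): Top of the blade's outer edge, 90 mm above the heel. Axes as square_grip.
- square_toe (a point): Underside of the stock at the end away from the blade, mid-width, 140 mm from the heel. Axes as square_grip.
- spray_can: Bystander, to be left alone: bare white spray can, 54 mm across, 150 mm tall, standing. Origin: centre of its underside.
- drink_cup: Bystander, to be left alone: brown cardboard drink cup with a black lid, 78 mm across, 104 mm tall, standing. Origin: centre of its underside.
- wrench: Bystander, to be left alone: steel open-ended wrench lying flat. Origin: in the tool, near the bench.
- socket: Bystander, to be left alone: plain steel socket, a tube 28 mm across and 32 mm tall, standing. Origin: centre of its underside.
- bearing: Bystander, to be left alone: steel bearing ring, 44 mm across, 13 mm tall, lying flat. Origin: centre of its underside.
- carburettor: Bystander, to be left alone: small aluminium carburettor body, about 60 x 50 mm foot, 48 mm tall. Origin: centre of its underside.
- screwdriver: Bystander, to be left alone: screwdriver lying flat. Origin: in the tool, near the bench.
Not all that is in view belongs to the job. Of the things that look like the part that bears deck, the smaller one is meant.

How it is judged:
On the way, in this order (a step that is already met when the one before it is completed fails the run):
1. the cover is lifted clear of the bore, in the gripper (z of cap_knob in the frame of deck above 0.045 m and contact force between cap and the fingers above 0.5 N), for 0.1 s.
2. the cover lies flat in the tray, let go (x of cap_knob in the frame of tray between -0.04 and 0.04 m and y of cap_knob in the frame of tray between -0.04 and 0.04 m and z of cap_knob in the frame of tray between 0.025 and 0.047 m and angle between cap_knob's own z axis and vertical below 0.2 rad and contact force between cap and the fingers below 0.05 N and linear speed of cap below 0.02 m/s), for 0.2 s.
3. the square is picked up off the bench (height (world z) of square_grip above 0.035 m and contact force between square and the fingers above 1 N), for 0.1 s.
At the end, for the whole second after the job is handed in: Cover flat in the tray, let go, axis within 40 mm of its centre; square gripped (2 N), stock on deck (1 N, within 3 mm), blade pressed on flange (1.5 N, heel and top within 3 mm), within 4 degrees of square from above, heel within 40 mm of the flange's middle, at rest (x of cap_knob in the frame of tray between -0.04 and 0.04 m and y of cap_knob in the frame of tray between -0.04 and 0.04 m and z of cap_knob in the frame of tray between 0.025 and 0.047 m and angle between cap_knob's own z axis and vertical below 0.2 rad and contact force between cap and the fingers below 0.05 N and contact force between square and the fingers above 2 N and contact force between square and flange above 1.5 N and contact force between square and deck above 1 N and y of square_heel in the frame of flange between -0.003 and 0.003 m and y of square_blade_top in the frame of flange between -0.003 and 0.003 m and z of square_heel in the frame of flange between -0.003 and 0.003 m and z of square_toe in the frame of flange between -0.003 and 0.003 m and x of square_heel in the frame of flange between -0.04 and 0.04 m and angle between the y axis of square_grip and the y axis of flange, either way round below 0.07 rad and linear speed of square below 0.02 m/s); the arm keeps its last pose, push and grip.
It fails at once if the cover or the square is dropped (falls more than about 30 mm) ((contact force between cap and the fingers below 0.01 N and linear speed of cap above 0.8 m/s) or (contact force between square and the fingers below 0.01 N and linear speed of square above 0.8 m/s)).
It fails at once if a bystander is moved more than 30 mm (distance of any of spray_can, drink_cup, wrench, socket, bearing, carburettor, screwdriver from where it was at the start of the episode above 0.03 m).
It also fails if it takes over 61 s, if anything falls off the work surface, if the arm or the gripper's body presses on something with over 40 N, if the wrist force passes 120 N, or if a joint passes its speed limit or range.

## Working session

There is one attempt and no reset: what is moved stays moved. The work goes in short steps, Python scripts to look and compute and a tool call to move; the robot and the scene stay as the last step left them, time stands still between calls to the robot, and variables do not carry over. Pictures are saved under pics/ and viewed, and the job is handed in when it is done.

Besides the shell and the picture viewer there is one more tool, called after "Emit:" in YAML: its name, and indented under it one key for each argument. apply_moves: Moves the arm, as the interface text tells. Its arguments: {"type":"object","properties":{"plan":{"type":"array","items":{"type":"number"}},"grip":{"type":"number"}},"required":["plan"]}

```bash
ls; mkdir -p pics
python3 - <<'E'
from workcell import sensors, optics, bot
import cv2
o=sensors.get_obs();print({k:o[k] for k in('clock','eef_pos','tool_rot','grip_width')}, bot.grasp_offset)
for n in('scene','top'):
    c=optics.camera(n);cv2.imwrite(f'pics/{n}0.png',c['pixels'][:,:,::-1]);print(n,c['fx'],c['fy'],c['cx'],c['cy'],c['pose'].tolist() if hasattr(c['pose'],'tolist') else c['pose'],[k for k in c])
E
```

```text
pics
{'clock': 0.0, 'eef_pos': array([0.16171137, 0.47245507, 0.23041395]), 'tool_rot': array([ 1.64134376e-01,  9.86437429e-01, -1.03785772e-03, -1.65643174e-04]), 'grip_width': 0.0854895965402789} 0.0187
scene 570.5645285693986 570.5645285693986 322.7217023243654 247.4420130890763 [[0.5156304017361621, -0.6191314444336454, 0.5922850186514191, 1.2099133616919904], [0.8567814255604698, 0.36682673882296873, -0.3624413504266239, -0.3904248955134116], [0.007132854966515383, 0.6943445817445494, 0.7196073402780249, 0.9295334111993442], [0.0, 0.0, 0.0, 1.0]] ['pixels', 'fx', 'fy', 'cx', 'cy', 'pose']
top 607.823421294082 607.823421294082 330.06034252226306 241.0671991595376 [[0.0003400763417029568, 0.9937540263759049, -0.11159220138414239, 0.3977439148721577], [-0.9998094149686699, 0.0025161326944803174, 0.0193598247995508, 0.04668521402500684], [0.019519684630837347, 0.11156434976255158, 0.9935654874108557, 1.393219892489061], [0.0, 0.0, 0.0, 1.0]] ['pixels', 'fx', 'fy', 'cx', 'cy', 'pose']
```

View pics/scene0.png

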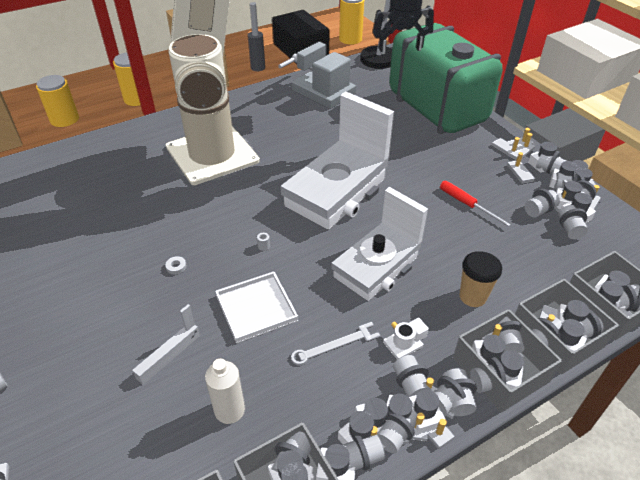

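View pics/top0.png

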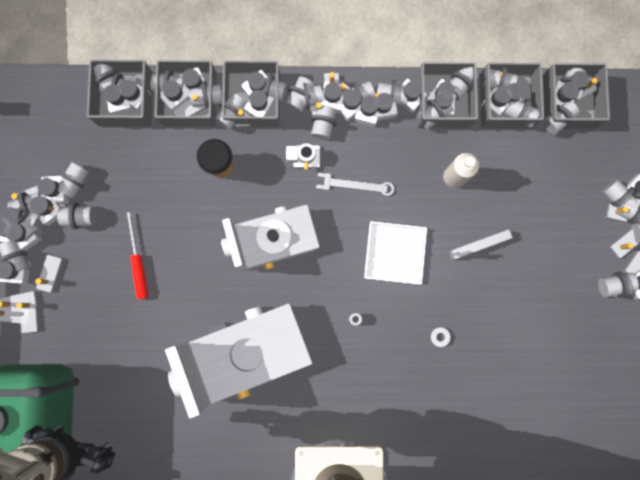

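Run:
```python
import cv2
a=cv2.imread('pics/top0.png');b=cv2.imread('pics/scene0.png')
cv2.imwrite('pics/c1.png',cv2.resize(a[190:290,210:340],None,fx=6,fy=6,interpolation=cv2.INTER_CUBIC)) 
cv2.imwrite('pics/c2.png',cv2.resize(a[215:285,360:520],None,fx=5,fy=5,interpolation=cv2.INTER_CUBIC)) 
cv2.imwrite('pics/c3.png',cv2.resize(b[290:390,120:310],None,fx=4,fy=4,interpolation=cv2.INTER_CUBIC)) 
cv2.imwrite('pics/c4.png',cv2.resize(b[180:310,320:440],None,fx=4.6,fy=4.6,interpolation=cv2.INTER_CUBIC))
```

```text
(no output)
```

View pics/c1.png

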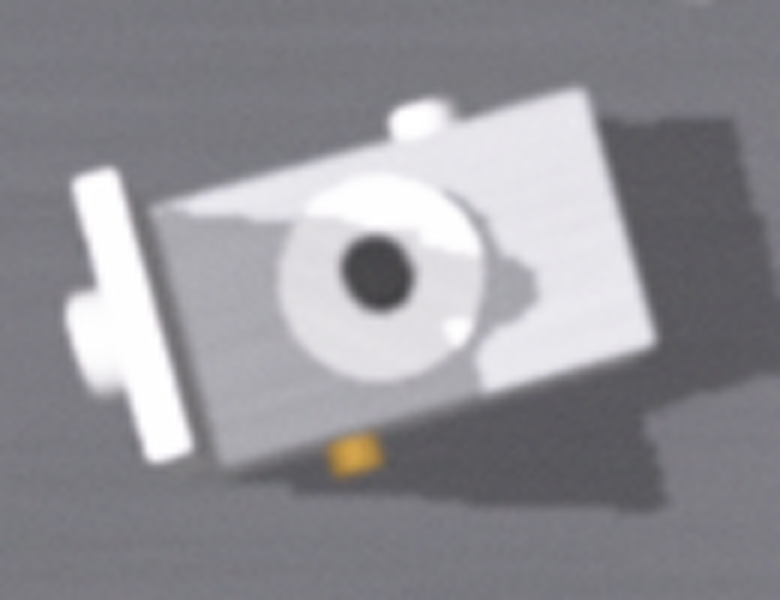

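View pics/c2.png

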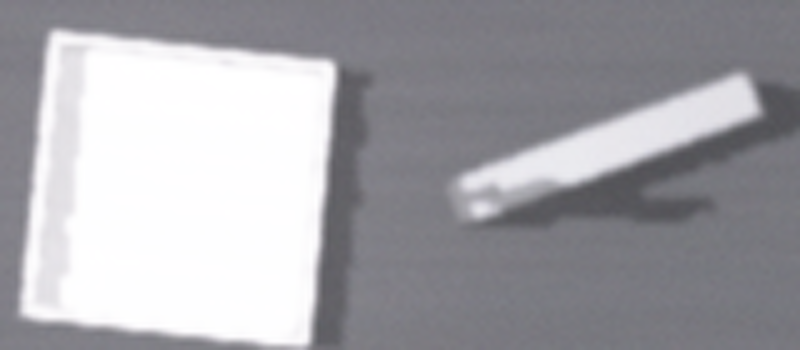

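View pics/c3.png

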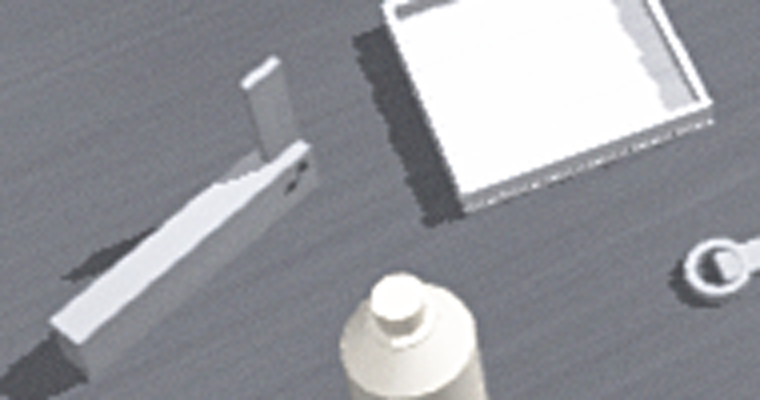

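View pics/c4.png

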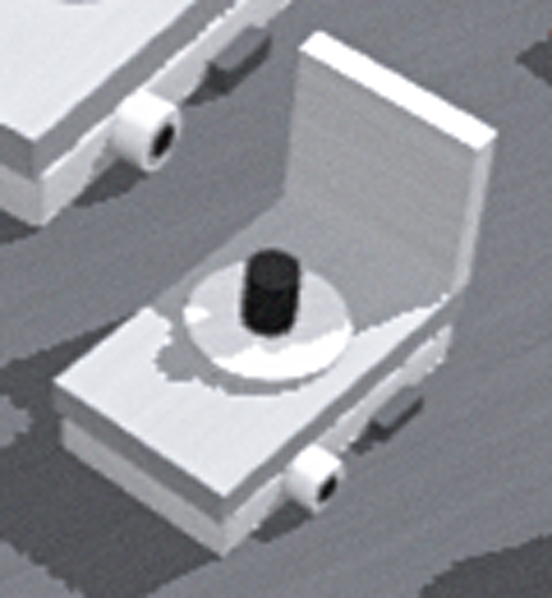

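```bash
cat > h.py <<'E'
import numpy as np
from workcell import sensors, optics, bot
K={'scene':(570.5645,322.7217,247.4420,np.array([[0.5156304017361621,-0.6191314444336454,0.5922850186514191,1.2099133616919904],[0.8567814255604698,0.36682673882296873,-0.3624413504266239,-0.3904248955134116],[0.007132854966515383,0.6943445817445494,0.7196073402780249,0.9295334111993442]])),
'top':(607.8234,330.0603,241.0672,np.array([[0.0003400763417029568,0.9937540263759049,-0.11159220138414239,0.3977439148721577],[-0.9998094149686699,0.0025161326944803174,0.0193598247995508,0.04668521402500684],[0.019519684630837347,0.11156434976255158,0.9935654874108557,1.393219892489061]]))}
def ray(cam,u,v,z):
    f,cx,cy,P=K[cam]; d=P[:,:3]@np.array([(u-cx)/f,-(v-cy)/f,-1]); o=P[:,3]
    return o+d*(z-o[2])/d[2]
def proj(cam,p):
    f,cx,cy,P=K[cam]; q=P[:,:3].T@(np.array(p)-P[:,3]); return np.array([cx+f*q[0]/-q[2],cy-f*q[1]/-q[2]])
C={'c1':('top',6,210,190),'c2':('top',5,360,215),'c3':('scene',4,120,290),'c4':('scene',4.6,320,180)}
def crop(c,u,v,z):
    cam,s,x,y=C[c]; return ray(cam,(u+.5)/s-.5+x,(v+.5)/s-.5+y,z)
E
python3 - <<'E'
from h import *
np.set_printoptions(precision=4,suppress=True)
def rep(n,pts):
    p=np.array(pts);print(n,p[:,:2].tolist() if 0 else p[:,:2]); 
def sides(p): return [ (round(float(np.linalg.norm(b-a)),4), round(float(np.degrees(np.arctan2(*(b-a)[1::-1]))),2)) for a,b in zip(p,np.roll(p,-1,0))]
d=np.array([crop('c1',*q,.05) for q in((152,207),(585,88),(655,345),(222,470))]);rep('deck top',d);print(sides(d))
d=np.array([crop('c4',*q,.05) for q in((285,195),(57,382),(226,493),(460,288))]);rep('deck scene',d);print(sides(d))
print('flange top scene', [crop('c4',*q,.145)[:2] for q in ((302,47),(320,32),(495,133),(478,150))])
print('flange top top', [crop('c1',*q,.145)[:2] for q in ((73,182),(117,168),(192,452),(150,464))])
print('knob top', crop('c1',377,272,.09), crop('c4',272,262,.09),'disc',crop('c1',382,277,.058),crop('c4',268,320,.058))
d=np.array([crop('c2',*q,.018) for q in((52,30),(335,62),(310,347),(20,318))]);rep('tray top',d);print(sides(d),d.mean(0))
d=np.array([crop('c2',*q,.03) for q in((458,183),(745,70),(763,113),(483,222))]);rep('stock top',d);print(sides(d))
d=np.array([crop('c3',*q,.03) for q in((300,140),(52,322),(78,343),(317,152))]);rep('stock scene',d);print(sides(d))
print('blade',[crop('c3',*q,.09)[:2] for q in((243,85),(275,60))], [crop('c2',*q,.09)[:2] for q in((470,212),(495,203))])
E
```

```text
deck top [[0.5861 0.2322]
 [0.6314 0.072 ]
 [0.5351 0.0456]
 [0.4885 0.2048]]
[(0.1665, -74.21), (0.0998, -164.7), (0.1658, 106.32), (0.1014, 15.69)]
deck scene [[0.4853 0.2069]
 [0.5337 0.0465]
 [0.6273 0.0755]
 [0.5795 0.2411]]
[(0.1675, -73.22), (0.098, 17.22), (0.1724, 106.11), (0.1002, -159.99)]
flange top scene [array([0.4864, 0.2063]), array([0.4818, 0.2197]), array([0.5784, 0.2461]), array([0.5834, 0.2326])]
flange top top [array([0.5814, 0.2464]), array([0.5863, 0.2314]), array([0.4882, 0.2039]), array([0.4841, 0.2182])]
knob top [0.5571 0.1456 0.09  ] [0.5515 0.1492 0.09  ] disc [0.5592 0.1462 0.058 ] [0.5565 0.1464 0.058 ]
tray top [[ 0.5996 -0.0715]
 [ 0.5852 -0.2012]
 [ 0.4548 -0.1876]
 [ 0.4678 -0.0561]]
[(0.1305, -96.33), (0.1311, 174.03), (0.1322, 84.37), (0.1327, -6.68)] [ 0.5268 -0.1291  0.018 ]
stock top [[ 0.5285 -0.2539]
 [ 0.5804 -0.3862]
 [ 0.5607 -0.3938]
 [ 0.5108 -0.2649]]
[(0.1421, -68.56), (0.0211, -158.93), (0.1383, 111.17), (0.0208, 31.79)]
stock scene [[ 0.521  -0.2575]
 [ 0.5585 -0.3924]
 [ 0.575  -0.3858]
 [ 0.5318 -0.2532]]
[(0.14, -74.46), (0.0178, 21.63), (0.1395, 108.06), (0.0116, -158.29)]
blade [array([ 0.5244, -0.277 ]), array([ 0.5182, -0.2589])] [array([ 0.5102, -0.2456]), array([ 0.5141, -0.2566])]
```

```bash
cat >> h.py <<'E'
from scipy.spatial.transform import Rotation as R
def goal_rot(yaw_deg): # tool y along yaw, z down
    y=np.array([np.cos(np.radians(yaw_deg)),np.sin(np.radians(yaw_deg)),0]);z=np.array([0,0,-1.]);return R.from_matrix(np.array([np.cross(y,z),y,z]).T)
def rel(p,yaw,p0=None,r0=None):
    o=sensors.get_obs(); p0=o['eef_pos'] if p0 is None else p0; r0=R.from_quat(o['tool_rot']) if r0 is None else r0
    return np.round(r0.inv().apply(np.array(p)-p0),4),np.round((r0.inv()*goal_rot(yaw)).as_rotvec(),4)
E
python3 - <<'E'
from h import *
import cv2
np.set_printoptions(precision=4,suppress=True)
print('can base/top',ray('scene',228,412,0),ray('top',466,161,.15),ray('scene',220,367,.15))
a=cv2.imread('pics/top0.png',0); m=((a>175)*255).astype('uint8'); m[:, :440]=0; m[:225]=0;m[280:]=0
m[:,525:]=0
c=max(cv2.findContours(m,0,2)[0],key=cv2.contourArea); print('minrect',cv2.minAreaRect(c))
box=cv2.boxPoints(cv2.minAreaRect(c)); q=np.array([ray('top',*b,.03)[:2] for b in box]);print(box,q, [np.degrees(np.arctan2(*(q[i]-q[i-1])[::-1])) for i in range(4)],q.mean(0))
from h import rel
# scene
b=cv2.imread('pics/scene0.png',0); print(b[335:375:2,135:200:3])
print(rel((.558,.1457,.2),15.8), rel((.35,.35,.25),15.8))
E
```

```text
can base/top [ 0.706 -0.275 -0.   ] [ 0.7072 -0.2629  0.15  ] [ 0.7102 -0.2723  0.15  ]
minrect ((481.40362548828125, 243.6243133544922), (9.170614242553711, 61.00872039794922), 70.25315856933594)
[[451.1439 249.615 ]
 [508.5649 229.0023]
 [511.6634 237.6336]
 [454.2423 258.2463]] [[ 0.5321 -0.2539]
 [ 0.5795 -0.3861]
 [ 0.5597 -0.3926]
 [ 0.5125 -0.2605]] [np.float64(18.62602635948136), np.float64(-70.27091651375419), np.float64(-161.95639930724593), np.float64(109.68098203332708)] [ 0.546  -0.3233]
[[124 121 126 126 126 126 125 129 125 124 124 133 125 166 230 237 235 234
  139 124 143 145]
 [121 125 128 130 125 133 126 124 124 127 128 115 184 237 234 234 234 140
  144  89 142 125]
 [126 127 128 128 127 129 122 127 133 126 119 164 237 231 231 237 157 146
  142 145 138 125]
 [130 126 128 121 124 124 123 125 122 122 127 237 233 234 234 206 142 138
  145 143 122 126]
 [126 126 124 129 124 128 124 123 126 122 233 234 234 234 221 139 143 146
  138 127 121 129]
 [126 124 121 129 128 121 123 127 118 232 231 231 231 238 142 141 139 146
  126 127 128 123]
 [127 128 131 129 123 123 127 114 16
[... 712 characters left out ...]
1 127 229 228 224 226 229 133 141 136 138 131 122 122 125 125 124 128
  125 128 124 127]
 [122 226 227 228 227 230 136 138 137 135 133 125 122 128 126 130 127 129
  123 127 128 127]
 [176 227 226 228 229 151 132 139 137 135 125 126 125 129 131 130 124 123
  120 125 126 128]
 [229 223 227 227 180 136 132 139 136 126 127 123 124 125 122 129 127 123
  124 127 128 127]
 [231 225 227 199 127 133 137 137 129 125 126 127 130 124 119 122 127 126
  132 129 129 126]
 [147 230 230 130 134 137 137 134 129 128 123 129 126 125 127 132 127 126
  124 125 124 125]]
(array([-0.4807, -0.1809,  0.0309]), array([-0.0017,  0.0009,  0.9653])) (array([-0.2178, -0.055 , -0.0194]), array([-0.0017,  0.0009,  0.9653]))
```

Emit:
apply_moves:
  plan: [-0.036,-0.0135,0,0,0,0.08,-0.072,-0.027,0,0,0,0.16,-0.108,-0.0405,0,0,0,0.24,-0.144,-0.054,0,0,0,0.32,-0.18,-0.0675,0,0,0,0.4,-0.216,-0.081,0,0,0,0.48,-0.252,-0.0945,0,0,0,0.56,-0.288,-0.108,0,0,0,0.64,-0.324,-0.1215,0.005,0,0,0.72,-0.36,-0.135,0.01,0,0,0.8,-0.396,-0.1485,0.01,0,0,0.88,-0.432,-0.162,0.01,-0.0017,0.0009,0.9653]
  grip: 0.0854

```text
clock: 1.1
eef_pos: [0.5189, 0.1782, 0.2204]
tool_rot: [0.605, 0.796, 0.0, -0.001]
ft_force: [0.2, 1.1, -0.6]
grip_width: 0.0856
```

Run:
```python
from h import *
print(rel((.558,.1457,.2),15.8), rel((.558,.1457,.062),15.8), sensors.get_obs()['ft_force'])
```

```text
(array([-0.0419,  0.029 ,  0.0203]), array([-0.0007, -0.0016, -0.0042])) (array([-0.0421,  0.0291,  0.1583]), array([-0.0007, -0.0016, -0.0042])) [ 0.23232482  1.11043732 -0.64902212]
```

Emit:
apply_moves:
  plan: [-0.014,0.0097,0.02,0,0,0,-0.028,0.0194,0.045,0,0,0,-0.042,0.029,0.07,0,-0.0016,-0.004,-0.042,0.029,0.095,0,-0.0016,-0.004,-0.042,0.029,0.095,0,-0.0016,-0.004,-0.042,0.029,0.095,0,-0.0016,-0.004]

```text
clock: 1.6
eef_pos: [0.5559, 0.1469, 0.1245]
tool_rot: [0.602, 0.799, -0.002, -0.001]
ft_force: [0.1, -0.1, 1.4]
grip_width: 0.0853
```

Run:
```python
from h import *
import cv2
c=optics.camera('scene')['pixels'];cv2.imwrite('pics/s1.png',cv2.resize(c[100:310,270:470,::-1],None,fx=2.8,fy=2.8))
print(rel((.558,.1457,.062),15.8), sensors.get_obs()['ft_force'])
```

```text
(array([-0.0021,  0.0003,  0.0644]), array([-0.0002, -0.0001,  0.0041])) [ 0.31564327 -0.48080619 -0.26549548]
```

View pics/s1.png

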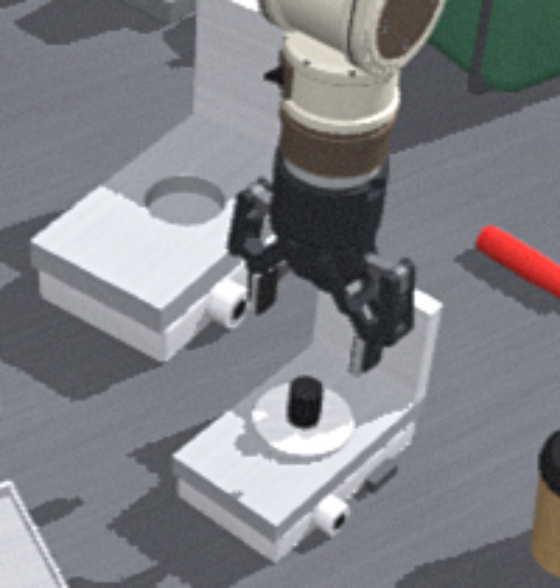

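The picture shows the open fingers straddling the knob (knob at crop ~(304,400)), jaws along the deck's x, well clear of the flange. I'll descend and close.

Emit:
apply_moves:
  plan: [-0.001,0,0.016,0,0,0,-0.002,0,0.032,0,0,0.004,-0.002,0,0.046,0,0,0.004,-0.002,0,0.056,0,0,0.004,-0.002,0,0.062,0,0,0.004,-0.002,0,0.062,0,0,0.004]

```text
clock: 2.15
eef_pos: [0.5579, 0.146, 0.0643]
tool_rot: [0.603, 0.798, 0.0, 0.0]
ft_force: [-0.2, -0.5, -0.1]
grip_width: 0.0853
```

Emit:
apply_moves:
  plan: [0,0,0,0,0,0,0,0,0,0,0,0,0,0,0,0,0,0,0,0,0,0,0,0,0,0,0,0,0,0,0,0,0,0,0,0,0,0,0,0,0,0,0,0,0,0,0,0,0,0,0,0,0,0,0,0,0,0,0,0]
  grip: 0.0

```text
clock: 2.98
eef_pos: [0.5589, 0.1458, 0.0651]
tool_rot: [0.603, 0.798, 0.001, 0.001]
ft_force: [-0.0, -0.1, 4.5]
grip_width: 0.0243
```

Emit:
apply_moves:
  plan: [0,0,-0.006,0,0,0,0,0,-0.016,0,0,0,0,0,-0.03,0,0,0,0,0,-0.046,0,0,0,0,0,-0.062,0,0,0,0,0,-0.08,0,0,0,0,0,-0.095,0,0,0,0,0,-0.105,0,0,0,0,0,-0.11,0,0,0,0,0,-0.11,0,0,0]

```text
clock: 3.82
eef_pos: [0.5586, 0.1457, 0.1755]
tool_rot: [0.603, 0.798, 0.001, 0.001]
ft_force: [0.3, -0.4, -1.5]
grip_width: 0.0244
```

Run:
```python
from h import *
import cv2
c=optics.camera('scene')['pixels'];cv2.imwrite('pics/s2.png',cv2.resize(c[100:310,270:470,::-1],None,fx=2.8,fy=2.8))
o=sensors.get_obs();print(o['eef_pos'],o['ft_force'],o['joint_pos'])
print(rel((.527,-.129,.175),-6), rel((.527,-.129,.175),15.8))
```

```text
[0.55810444 0.14561803 0.17437562] [ 0.03946962 -1.0359253  -2.19459674] [ 2.55248488e-01  4.19855111e-01  1.09590188e-01  1.25916966e+00
 -4.40822524e-05  1.55036068e+00]
(array([-0.2558, -0.1047, -0.0007]), array([ 1.400e-03, -2.000e-04,  3.804e-01])) (array([-0.2558, -0.1047, -0.0007]), array([ 0.0014,  0.0001, -0.0001]))
```

View pics/s2.png

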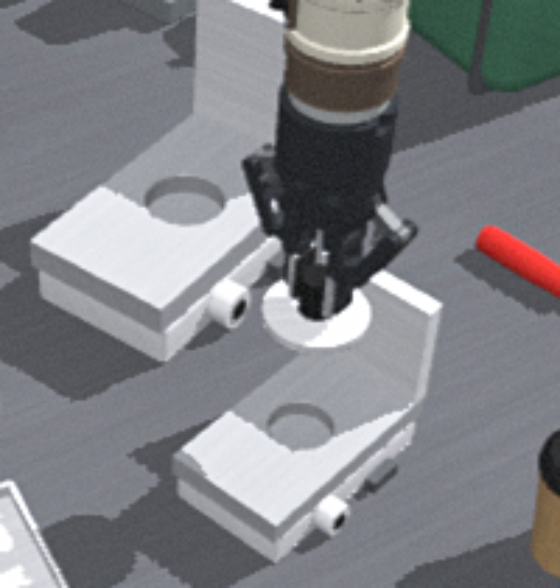

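Emit:
apply_moves:
  plan: [-0.012,-0.005,0,0,0,0.02,-0.036,-0.0147,0,0,0,0.06,-0.068,-0.0278,0,0,0,0.1,-0.1,-0.0409,0,0,0,0.15,-0.132,-0.054,0,0,0,0.2,-0.164,-0.0671,0,0,0,0.25,-0.196,-0.0802,0,0,0,0.3,-0.224,-0.0917,0,0,0,0.34,-0.244,-0.0999,0,0,0,0.37,-0.2558,-0.1047,0,0.0014,0,0.38,-0.2558,-0.1047,0,0.0014,0,0.38,-0.2558,-0.1047,0,0.0014,0,0.38]

```text
clock: 4.87
eef_pos: [0.5262, -0.1294, 0.1734]
tool_rot: [0.743, 0.669, -0.0, -0.001]
ft_force: [-0.2, 0.1, -1.8]
grip_width: 0.0242
```

Run:
```python
from h import *
print(rel((.527,-.129,.030),-6))
```

```text
(array([0.0003, 0.001 , 0.1434]), array([-0.0021, -0.0009, -0.0009]))
```

Emit:
apply_moves:
  plan: [0,0.001,0.02,0,0,0,0,0.001,0.045,0,0,0,0,0.001,0.07,0,0,0,0,0.001,0.095,0,0,0,0,0.001,0.112,0,0,0,0,0.001,0.124,0,0,0,0,0.001,0.132,0,0,0,0,0.001,0.138,0,0,0,0,0.001,0.138,0,0,0]

```text
clock: 5.62
eef_pos: [0.5273, -0.128, 0.0351]
tool_rot: [0.742, 0.67, -0.001, -0.001]
ft_force: [0.2, -0.1, -1.5]
grip_width: 0.0244
```

Emit:
apply_moves:
  plan: [0,0,0.003,0,0,0,0,0,0.005,0,0,0,0,0,0.006,0,0,0]

```text
clock: 5.87
eef_pos: [0.5285, -0.1292, 0.0307]
tool_rot: [0.743, 0.669, 0.0, 0.0]
ft_force: [-0.4, 0.5, -2.1]
grip_width: 0.0243
```

Emit:
apply_moves:
  plan: [0,0,0.001,0,0,0,0,0,0.002,0,0,0,0,0,0.002,0,0,0]

```text
clock: 6.12
eef_pos: [0.5282, -0.1293, 0.0291]
tool_rot: [0.743, 0.669, 0.0, 0.0]
ft_force: [-1.5, -0.1, 3.0]
grip_width: 0.0241
```

Contact (+5 N change). Open.

Emit:
apply_moves:
  plan: [0,0,0,0,0,0,0,0,0,0,0,0,0,0,0,0,0,0,0,0,0,0,0,0,0,0,0,0,0,0,0,0,0,0,0,0,0,0,0,0,0,0,0,0,0,0,0,0]
  grip: 0.07

```text
clock: 6.78
eef_pos: [0.5279, -0.1291, 0.0281]
tool_rot: [0.743, 0.669, -0.0, -0.0]
ft_force: [0.3, -0.2, 1.1]
grip_width: 0.0697
```

Emit:
apply_moves:
  plan: [0,0,-0.01,0,0,0,0,0,-0.025,0,0,0,0,0,-0.045,0,0,0,0,0,-0.07,0,0,0,0,0,-0.095,0,0,0,0,0,-0.12,0,0,0,0,0,-0.14,0,0,0,0,0,-0.14,0,0,0]

```text
clock: 7.45
eef_pos: [0.5309, -0.1299, 0.1741]
tool_rot: [0.743, 0.669, 0.003, 0.004]
ft_force: [0.5, -0.4, 0.9]
grip_width: 0.0698
```

Run:
```python
from h import *
import cv2
c=optics.camera('scene')['pixels'];cv2.imwrite('pics/s3.png',cv2.resize(c[230:400,120:320,::-1],None,fx=3.2,fy=3.2))
print(rel((.546,-.3235,.17),19.5),sensors.get_obs()['joint_pos'])
```

```text
(array([-0.1911,  0.0362,  0.0021]), array([ 0.006 ,  0.0023, -0.4446])) [-2.39901318e-01  3.56989647e-01  8.15701498e-03  1.21558089e+00
 -5.10835206e-06  1.43518222e+00]
```

View pics/s3.png

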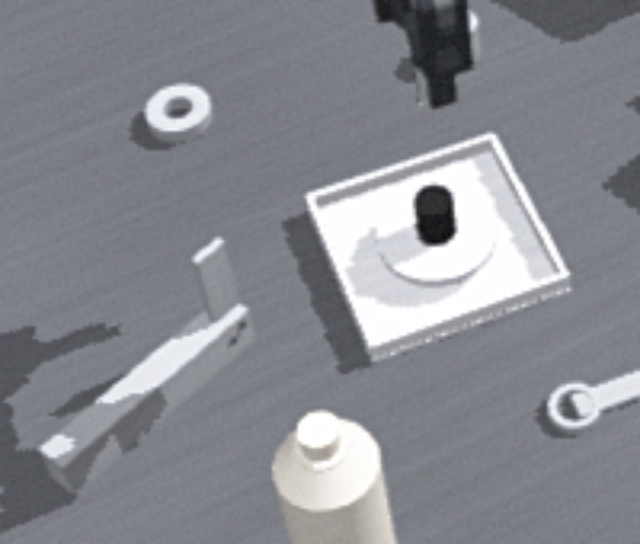

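The cover lies flat near the tray's middle (knob at crop (435,215)). Next is the square.

Emit:
apply_moves:
  plan: [-0.012,0.0023,0,0,0,-0.03,-0.032,0.006,0,0,0,-0.08,-0.057,0.0108,0,0,0,-0.14,-0.085,0.016,0,0,0,-0.2,-0.113,0.0214,0,0,0,-0.26,-0.14,0.0265,0,0,0,-0.33,-0.163,0.031,0,0.003,0.001,-0.39,-0.18,0.034,0,0.006,0.002,-0.43,-0.191,0.0362,0.002,0.006,0.002,-0.4446,-0.191,0.0362,0.002,0.006,0.002,-0.4446,-0.191,0.0362,0.002,0.006,0.002,-0.4446]
  grip: 0.05

```text
clock: 8.42
eef_pos: [0.5432, -0.3228, 0.1648]
tool_rot: [0.578, 0.816, -0.001, -0.004]
ft_force: [0.3, 0.3, -0.4]
grip_width: 0.0499
```

Run:
```python
from h import *
print(rel((.546,-.3235,.005),19.5))
```

```text
(array([-0.0026,  0.0035,  0.1597]), array([-0.0072, -0.0058, -0.0016]))
```

Emit:
apply_moves:
  plan: [-0.001,0.001,0.025,0,0,0,-0.002,0.002,0.055,-0.003,-0.003,0,-0.0026,0.003,0.085,-0.006,-0.005,0,-0.0026,0.003,0.11,-0.006,-0.005,0,-0.0026,0.003,0.125,-0.006,-0.005,0,-0.0026,0.003,0.13,-0.006,-0.005,0,-0.0026,0.003,0.13,-0.006,-0.005,0]

```text
clock: 9.0
eef_pos: [0.5456, -0.3222, 0.0343]
tool_rot: [0.577, 0.817, -0.0, -0.001]
ft_force: [-0.2, 0.4, -0.8]
grip_width: 0.0501
```

Run:
```python
from h import *
import cv2
c=optics.camera('scene')['pixels'];cv2.imwrite('pics/s4.png',cv2.resize(c[230:400,100:300,::-1],None,fx=3.2,fy=3.2))
for i in range(3): print(rel((.546,-.3235,.005),19.5)); optics.camera('top')
```

```text
(array([-0.0001, -0.0009,  0.0311]), array([-0.0004,  0.0005,  0.0009]))
(array([ 0.0009, -0.0015,  0.0322]), array([0.0012, 0.0025, 0.0007]))
(array([ 0.0016, -0.0018,  0.0329]), array([0.0022, 0.0036, 0.0005]))
```

View pics/s4.png

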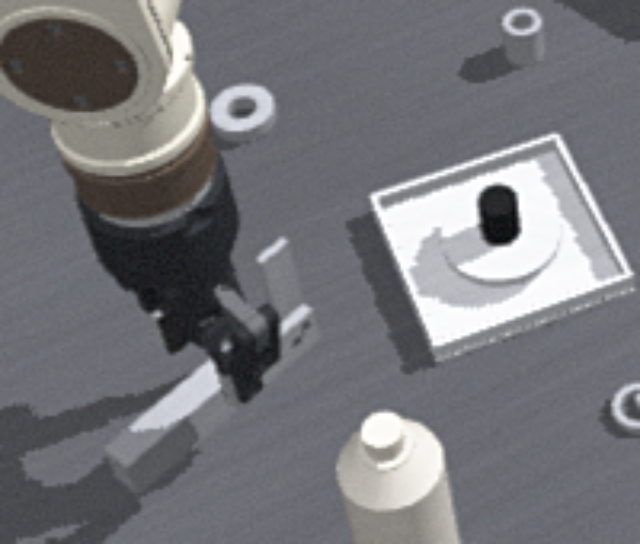

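The fingers straddle the stock near its middle, with the cover still flat in the tray. I'll descend.

Emit:
apply_moves:
  plan: [0.0005,-0.001,0.009,0,0,0,0.001,-0.0015,0.018,0.001,0.002,0,0.001,-0.0015,0.025,0.001,0.002,0,0.001,-0.0015,0.029,0.001,0.002,0,0.001,-0.0015,0.03,0.001,0.002,0,0.001,-0.0015,0.03,0.001,0.002,0,0.001,-0.0015,0.03,0.001,0.002,0,0.001,-0.0015,0.03,0.001,0.002,0]

```text
clock: 9.87
eef_pos: [0.5455, -0.324, 0.0064]
tool_rot: [0.577, 0.817, -0.0, -0.0]
ft_force: [-0.0, 0.1, 0.3]
grip_width: 0.0498
```

Run:
```python
from h import *
for i in range(3): print(rel((.546,-.3235,.006),19.5),sensors.get_obs()['ft_force']); optics.camera('top')
```

```text
(array([0.0003, 0.0006, 0.0004]), array([-0.0002,  0.0001, -0.0001])) [-0.02641636  0.12710712  0.29464395]
(array([0.0003, 0.0006, 0.0005]), array([-0.0001,  0.0002, -0.    ])) [ 1.23584113 -0.68647965  0.23709502]
(array([0.0003, 0.0006, 0.0006]), array([-0.0001,  0.0003, -0.0001])) [0.00206652 0.49198834 0.49993289]
```

Emit:
apply_moves:
  plan: [0,0,0.002,0,0,0,0,0,0.002,0,0,0,0,0,0.002,0,0,0,0,0,0.002,0,0,0,0,0,0.002,0,0,0,0,0,0.002,0,0,0,0,0,0.002,0,0,0,0,0,0.002,0,0,0]
  grip: 0.0

```text
clock: 10.68
eef_pos: [0.5453, -0.3237, 0.0042]
tool_rot: [0.577, 0.817, -0.0, -0.0]
ft_force: [-0.2, -0.7, -0.1]
grip_width: 0.019
```

Run:
```python
from h import *
for i in range(2): print(rel((.546,-.3235,.006),19.5),sensors.get_obs()['ft_force'],sensors.get_obs()['ft_torque']); optics.camera('top')
```

```text
(array([-0.    ,  0.0008, -0.0018]), array([-0.0006, -0.0004, -0.    ])) [-0.18292441 -0.6609347  -0.13352646] [ 0.02928998  0.00992818 -0.03109108]
(array([ 0.    ,  0.0008, -0.0018]), array([-0.0005, -0.0004, -0.0001])) [-0.50091613  0.19562319  0.42598768] [ 0.07833601 -0.02681583  0.00190152]
```

Emit:
apply_moves:
  plan: [0,0,-0.003,0,0,0,0,0,-0.009,0,0,0,0,0,-0.018,0,0,0,0,0,-0.03,0,0,0,0,0,-0.044,0,0,0,0,0,-0.06,0,0,0,0,0,-0.078,0,0,0,0,0,-0.094,0,0,0,0,0,-0.108,0,0,0,0,0,-0.116,0,0,0,0,0,-0.116,0,0,0,0,0,-0.116,0,0,0]

```text
clock: 11.78
eef_pos: [0.5456, -0.3239, 0.1209]
tool_rot: [0.577, 0.817, -0.0, 0.0]
ft_force: [-0.1, -0.2, -3.1]
grip_width: 0.0192
```

Run:
```python
from h import *
import cv2
c=optics.camera('scene')['pixels'];cv2.imwrite('pics/s5.png',cv2.resize(c[200:400,80:300,::-1],None,fx=3,fy=3))
for i in range(2): print(rel((.5645,.1226,.12),15.8),sensors.get_obs()['ft_force'],sensors.get_obs()['joint_pos']); optics.camera('top')
```

```text
(array([0.4141, 0.1673, 0.    ]), array([-0.0011, -0.0009,  0.0645])) [-0.69187366  0.28413571 -2.84831391] [-5.35723674e-01  5.68699902e-01  2.05354442e-01  1.20883009e+00
 -2.32103588e-04  6.94773317e-01]
(array([ 4.137e-01,  1.676e-01, -4.000e-04]), array([-0.002 , -0.0019,  0.0645])) [-0.18674348  0.36453218 -3.01174154] [-5.35723817e-01  5.69453259e-01  2.04729593e-01  1.20884262e+00
 -2.03558651e-04  6.94808006e-01]
```

View pics/s5.png

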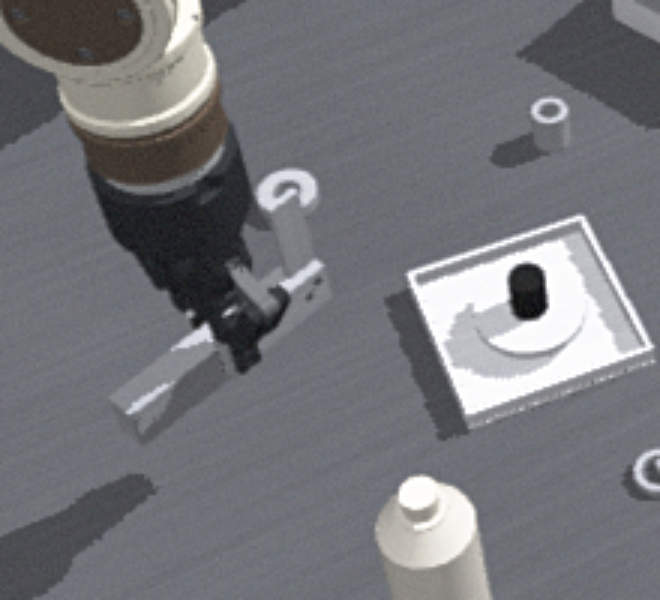

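The square is up and held level; about 3 N of weight shows on the wrist.

Emit:
apply_moves:
  plan: [0.009,0.0037,0,0,0,0,0.026,0.0105,0,0,0,0,0.05,0.02,0,0,0,0,0.077,0.0311,0,0,0,0.01,0.104,0.042,0,0,0,0.02,0.131,0.053,0,0,0,0.03,0.158,0.064,0,0,0,0.035,0.185,0.0749,0,0,0,0.04,0.212,0.0858,0,0,0,0.045,0.239,0.0968,0,0,0,0.05,0.266,0.1077,0,0,0,0.055,0.293,0.1186,0,0,0,0.06]

```text
clock: 12.93
eef_pos: [0.5583, -0.0059, 0.1195]
tool_rot: [0.601, 0.799, -0.0, -0.001]
ft_force: [0.1, -0.6, -3.1]
grip_width: 0.0189
```

Emit:
apply_moves:
  plan: [0.0255,0.0117,0,0,0,0.002,0.05,0.0225,0,0,0,0.0045,0.073,0.033,0,0,0,0.0045,0.093,0.042,0,0,0,0.0045,0.107,0.048,0,0,0,0.0045,0.115,0.052,0,0,0,0.0045,0.115,0.052,0,0,0,0.0045,0.115,0.052,0,0,0,0.0045,0.115,0.052,0,0,0,0.0045]

```text
clock: 13.68
eef_pos: [0.5771, 0.1158, 0.12]
tool_rot: [0.604, 0.797, -0.001, -0.0]
ft_force: [0.3, -0.7, -3.1]
grip_width: 0.0187
```

Run:
```python
from h import *
import cv2
c=optics.camera('scene')['pixels'];cv2.imwrite('pics/s6.png',cv2.resize(c[100:310,290:490,::-1],None,fx=2.8,fy=2.8))
c=optics.camera('top')['pixels'];cv2.imwrite('pics/t6.png',cv2.resize(c[180:300,200:340,::-1],None,fx=5,fy=5))
print(rel((.5596,.1399,.12),15.8),sensors.get_obs()['ft_force'],sensors.get_obs()['eef_pos'])
```

```text
(array([ 0.0282, -0.0105,  0.0002]), array([-0.0012, -0.0001, -0.0018])) [-0.64069959  0.17526461 -2.46779335] [0.57732155 0.11555866 0.12014212]
```

View pics/s6.png

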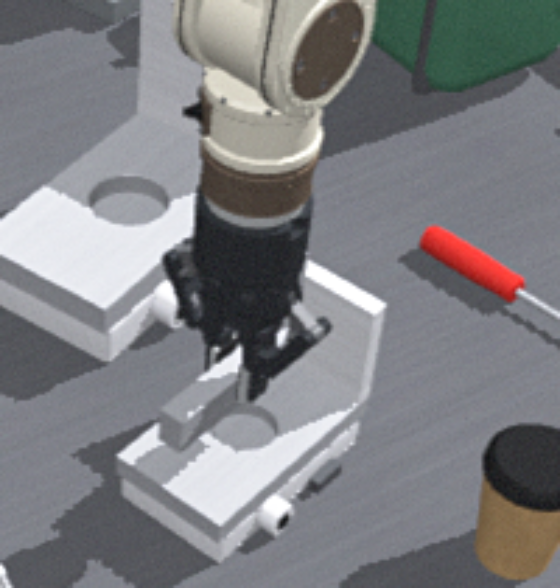

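View pics/t6.png

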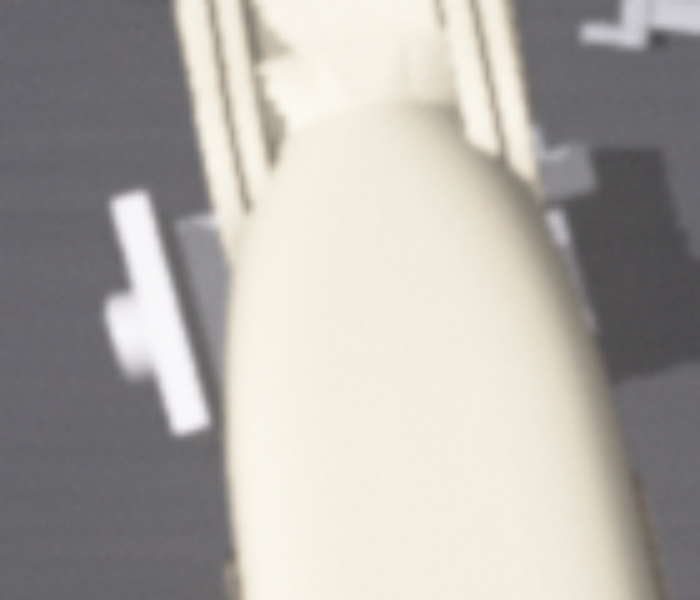

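Scene view: the square hangs over the deck with its blade towards the flange, short of it and a little right of middle. I'll shift it in and lower it.

Emit:
apply_moves:
  plan: [0.006,-0.003,0,0,0,0,0.016,-0.007,0.005,0,0,0,0.024,-0.0105,0.015,0,0,-0.001,0.028,-0.0105,0.028,0,0,-0.001,0.028,-0.0105,0.041,0,0,-0.001,0.028,-0.0105,0.051,0,0,-0.001,0.028,-0.0105,0.057,0,0,-0.001,0.028,-0.0105,0.06,0,0,-0.001,0.028,-0.0105,0.06,0,0,-0.001,0.028,-0.0105,0.06,0,0,-0.001]

```text
clock: 14.62
eef_pos: [0.56, 0.141, 0.0605]
tool_rot: [0.603, 0.798, 0.0, -0.0]
ft_force: [0.5, 0.4, -2.2]
grip_width: 0.0192
```

Run:
```python
from h import *
import cv2
c=optics.camera('scene')['pixels'];cv2.imwrite('pics/s7.png',cv2.resize(c[150:310,310:450,::-1],None,fx=3.7,fy=3.7))
print(rel((.5596,.1399,.054),15.8),sensors.get_obs()['ft_force'],sensors.get_obs()['eef_pos'])
```

```text
(array([-0.0009, -0.001 ,  0.0068]), array([ 0.0005, -0.0004,  0.0008])) [ 0.22331245  0.08619127 -2.97829392] [0.56026708 0.14104217 0.06085073]
```

View pics/s7.png

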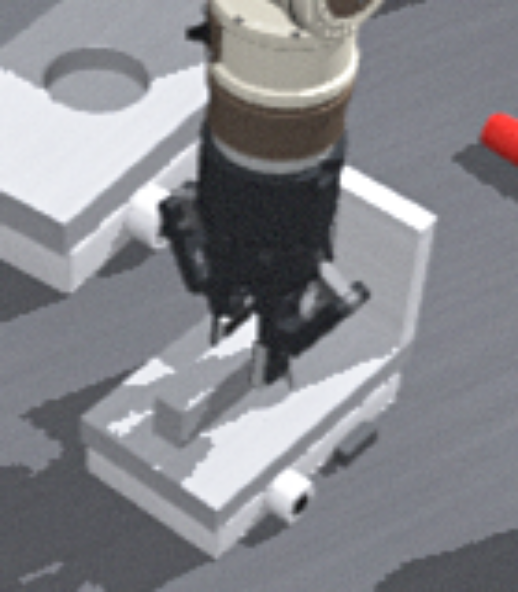

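Stock aligned and just above the deck. Now down in small steps until contact.

Emit:
apply_moves:
  plan: [0,0,0.002,0,0,0,0,0,0.004,0,0,0,0,0,0.005,0,0,0,0,0,0.006,0,0,0,0,0,0.0065,0,0,0,0,0,0.007,0,0,0,0,0,0.007,0,0,0]

```text
clock: 15.25
eef_pos: [0.5598, 0.141, 0.0542]
tool_rot: [0.603, 0.798, 0.0, -0.0]
ft_force: [-2.3, -1.5, 4.2]
grip_width: 0.019
```

Emit:
apply_moves:
  plan: [0.002,0,0,0,0,0,0.004,0,0,0,0,0,0.005,0,0,0,0,0,0.006,0,0,0,0,0,0.007,0,0,0,0,0,0.008,0,0,0,0,0,0.008,0,0,0,0,0]

```text
clock: 15.83
eef_pos: [0.5589, 0.1486, 0.0542]
tool_rot: [0.603, 0.798, 0.001, 0.001]
ft_force: [0.2, -3.7, 5.8]
grip_width: 0.0197
```

Run:
```python
from h import *
o=sensors.get_obs();r=R.from_quat(o['tool_rot']);print(o['eef_pos'],r.inv().apply(o['ft_force']),r.inv().apply(o['ft_torque']),r.as_matrix()[:,1])
```

```text
[0.55887812 0.14863743 0.05415244] [-3.64659729 -0.78219524 -5.84819261] [ 0.11007439 -0.59740539  0.01875567] [0.9620167  0.27298161 0.00221617]
```

Emit:
apply_moves:
  plan: [0.001,0,0,0,0,0,0.002,0,0,0,0,0,0.003,0,0,0,0,0,0.003,0,0,0,0,0]

```text
clock: 16.17
eef_pos: [0.5581, 0.1515, 0.0541]
tool_rot: [0.603, 0.798, 0.001, 0.001]
ft_force: [1.5, -2.8, 5.2]
grip_width: 0.0191
```

Run:
```python
from h import *
o=sensors.get_obs();r=R.from_quat(o['tool_rot']);print(o['eef_pos'],r.inv().apply(o['ft_force']),r.inv().apply(o['ft_torque']),r.as_matrix()[:,1])
```

```text
[0.55809677 0.1515398  0.0541471 ] [-3.09087581  0.65541869 -5.21097613] [ 0.06078744 -0.59196026  0.01314765] [0.9620187  0.27297421 0.00226007]
```

Emit:
apply_moves:
  plan: [0.001,0,0,0,0,0,0.002,0,0,0,0,0,0.003,0,0,0,0,0,0.003,0,0,0,0,0]

```text
clock: 16.5
eef_pos: [0.5579, 0.1522, 0.0542]
tool_rot: [0.603, 0.797, -0.001, 0.003]
ft_force: [2.9, -9.4, 6.3]
grip_width: 0.0193
```

Run:
```python
from h import *
o=sensors.get_obs();r=R.from_quat(o['tool_rot']);print(o['eef_pos'],r.inv().apply(o['ft_force']),r.inv().apply(o['ft_torque']),r.as_matrix()[:,1])
```

```text
[0.55789236 0.15215396 0.05416334] [-9.83775635  0.26195362 -6.21499276] [ 0.0537092  -1.67890835 -0.10040894] [0.96240007 0.27162656 0.00226187]
```

Emit:
apply_moves:
  plan: [0.0005,0,0.0005,0,0,0,0.001,0,0.001,0,0,0,0.0015,0,0.0015,0,0,0,0.002,0,0.002,0,0,0,0.002,0,0.002,0,0,0,0.002,0,0.002,0,0,0]

```text
clock: 17.0
eef_pos: [0.558, 0.1521, 0.0541]
tool_rot: [0.604, 0.797, -0.001, 0.004]
ft_force: [0.2, -15.8, 16.1]
grip_width: 0.0185
```

Run:
```python
from h import *
import cv2
c=optics.camera('scene')['pixels'];cv2.imwrite('pics/s8f.png',c[:,:,::-1]);cv2.imwrite('pics/s8.png',cv2.resize(c[170:300,325:435,::-1],None,fx=4.6,fy=4.6,interpolation=cv2.INTER_CUBIC))
for i in range(4):
  o=sensors.get_obs();r=R.from_quat(o['tool_rot']);print(o['eef_pos'],r.inv().apply(o['ft_force']).round(2),r.inv().apply(o['ft_torque']).round(2),r.as_matrix().round(4).tolist()); t=optics.camera('top')
cv2.imwrite('pics/t8.png',cv2.resize(t['pixels'][180:300,200:340,::-1],None,fx=5,fy=5))
# predicted pixel positions at ideal seat
y=np.array([-.2723,.9622,0]);fl=np.array([.558,.1457,.05])+.076*y
print('heel',proj('scene',fl),'bladetop',proj('scene',fl+[0,0,.09]),'toe',proj('scene',fl-.14*y),'toe top',proj('scene',fl-.14*y+[0,0,.03]))
```

```text
[0.55795321 0.15213686 0.0541114 ] [-15.56  -3.93 -16.04] [ 1.04 -2.49 -0.27] [[-0.2701, 0.9628, 0.0055], [0.9628, 0.2702, -0.0073], [-0.0085, 0.0033, -1.0]]
[0.55795201 0.1521569  0.0541355 ] [-14.96  -4.58 -15.53] [ 1.04 -2.51 -0.24] [[-0.2702, 0.9628, 0.0055], [0.9628, 0.2703, -0.0073], [-0.0085, 0.0033, -1.0]]
[0.55792465 0.15213909 0.05410923] [-14.87  -3.62 -15.78] [ 1.   -2.47 -0.2 ] [[-0.2702, 0.9628, 0.0054], [0.9628, 0.2702, -0.0073], [-0.0085, 0.0033, -1.0]]
[0.55795336 0.15215412 0.05414358] [-14.69  -3.13 -16.3 ] [ 1.05 -2.51 -0.2 ] [[-0.2702, 0.9628, 0.0055], [0.9628, 0.2702, -0.0072], [-0.0084, 0.0033, -1.0]]
heel [399.68861358 234.12536375] bladetop [404.19530766 203.36976147] toe [358.06897244 268.60469018] toe top [358.83263466 258.74533897]
```

View pics/s8.png

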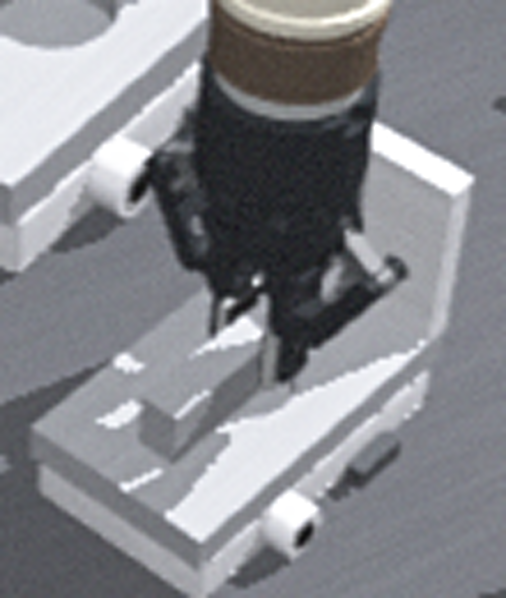

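View pics/t8.png

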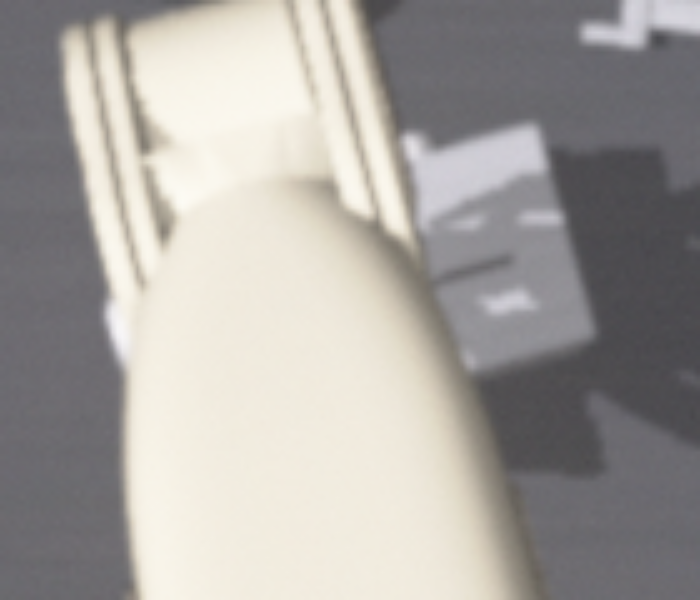

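Run:
```python
from h import *
import cv2
t=optics.camera('top')['pixels'];cv2.imwrite('pics/t9.png',cv2.resize(t[195:260,275:330,::-1],None,fx=9,fy=9,interpolation=cv2.INTER_CUBIC))
y=np.array([-.2723,.9622,0]);x=np.array([.9622,.2723,0]);fl=np.array([.558,.1457,.05])+.076*y
for s in(-.01,.01):
  for l in (-.14,-.1):
    for z in(0,.03):
      p=proj('top',fl+l*y+s*x+[0,0,z]);print(s,l,z,(p-[275,195])*9)
```

```text
-0.01 -0.14 0 [249.38724924 344.86896773]
-0.01 -0.14 0.03 [246.26239082 329.45704484]
-0.01 -0.1 0 [ 93.16594562 388.2132551 ]
-0.01 -0.1 0.03 [ 86.51119192 373.75655456]
0.01 -0.14 0 [227.79745929 267.69504906]
0.01 -0.14 0.03 [224.19169837 250.5706512 ]
0.01 -0.1 0 [ 71.78069052 310.86205417]
0.01 -0.1 0.03 [ 64.65437865 294.68487198]
```

View pics/t9.png

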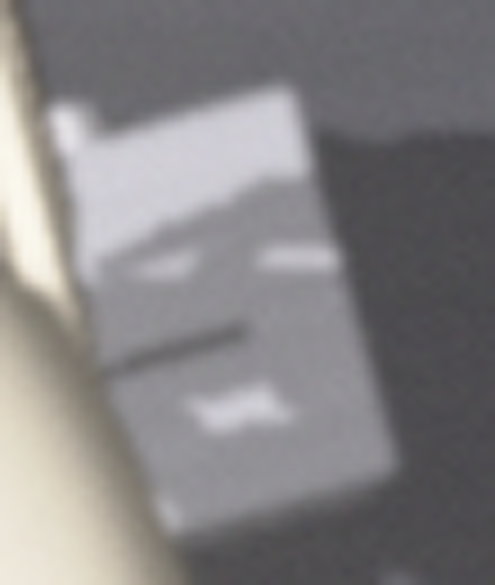

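Run:
```python
import cv2
cv2.imwrite('pics/s9.png',cv2.imread('pics/s8f.png'))
```

```text
(no output)
```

View pics/s9.png

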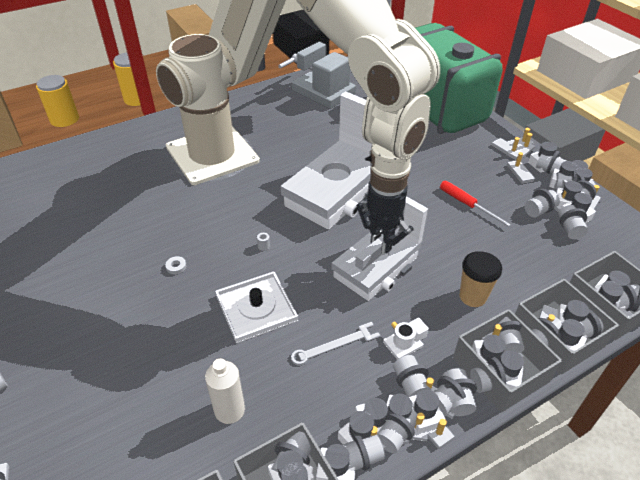

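The cover is flat in the tray at (256,298), the bystanders haven't moved, and the square is pressed into the corner at (395,240). I'm handing in.

Run:
```python
from h import *
print(sensors.get_obs()['ft_force']); print(bot.job_done()); o=sensors.get_obs(); print(o['clock'],o['eef_pos'],o['ft_force'],o['grip_width'])
```

```text
[  0.097172   -15.58668087  15.59115108]
the job is handed in; nothing more can be done
None
the job is handed in; nothing more can be done
```

I took the cover off the bore and set it down flat in the tray. I then picked up the square and pressed it into the corner, and handed the job in at about 17 s with the square still gripped. No verdict was reported.

**Seating:** In the last checks the wrist read about 15 N into the flange and 16 N down onto the deck, and the finger opening was 18.5 mm. More push no longer moved the tool. The tool's position puts the heel within about 1 mm of the flange face, near its middle. The tool height matches the stock lying flat on the deck.

**Squareness:** The gripper's heading is about 0.1° from the deck's. The stock's edge in the top picture looked about 1.5° off, but that comes from an edge only 15 pixels long; both are within 4°. The tool is pitched about 0.5° under the push. If the square follows it, that is roughly 1 mm at the toe or heel, within the 3 mm limit.

**Not checked:** The arm hid the blade's contact with the flange in both cameras, so I inferred it from the forces and the tool position.

**Rest of the bench:** The last picture shows the cover flat near the tray's middle. The bystanders look where they were; I judged that by eye and did not measure it.

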